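# Hook a parts tote out of a deep wire rack

## Robot

A 6-joint arm with a two-finger parallel gripper is mounted at the origin on the work surface. World frame = base frame: x ahead of the robot, y to its left, z up, the work surface at z = 0. Lengths are in m, angles in rad, forces in N, time in s.
With the tool pointing down it reaches from about 0.275 to 0.825 m from the base axis. Payload 5.2 kg.
Tool frame: the origin (TCP) lies midway between the tips of the shut fingers; the grasp point (between the pads) lies 19 mm behind it; z points along the fingers, y is the direction in which the jaws open and shut (so a half turn about z gives the same grasp; the last joint's range is limited). The gripper opens to 93 mm and grips with 3 to 60 N. Pads are 15 mm wide; open, the fingers measure 128 mm over their backs; the gripper's body (75 mm by 188 mm) begins 65 mm behind the grasp point.
Start: joints at [-1.321, 0.259, 1.535, -0, 1.348, -0.203], TCP at [0.241, -0.495, 0.219] pointing down, gripper open.
Joint ranges: [-3.14, 3.14], [-0.91, 2.08], [0.19, 2.58], [-1.22, 4.36], [0.22, 2.71], [-3.12, 3.12]. Speed limits (rad/s): [2.57, 2.57, 3.14, 3.14, 3.14, 3.14].

## Interface

Orientations are given as a rotation vector (axis times angle).
In Python, from rig import r gives the robot as it stands. The module is installed in compiled form; this text tells all that it offers.
- The arm moves only by the tool arm_command, never from a script. Its argument "commands" is a list of rows, each a list of 5 numbers: the closure in counts, from 0 (fully open) to 255 (shut), then the shift along the tool's x, y, z in mm, then the turn about the tool's z in degrees. In form: [[jaw, dx, dy, dz, spin], ...]. A call has 1 to 20 rows; each row is the pose to reach, as a shift and turn from the pose commanded when the call began, along the tool's axes at that moment; what a row does not reach only later rows make up. A row lasts 1/10 s, in which the tool goes at most 50 mm and 8.59 degrees, less where a joint would pass 70% of its speed; a pose out of reach is approached as far as the arm can. A call with a gripper value outside its range is refused whole. The fingers move at their own pace and stop on an object; "force" is the grip in N (left out, the last holds). Time passes only in rows, so rows that repeat a pose let the fingers close. It gives the time, the measured TCP pose, the force and the opening at its end, in the units of the state.
- r.read_state(): the state, without advancing time (a new reading comes with each control period).
- r.camera(name): name is "side" or "top"; returns a dict with "frame" (384x512x3 uint8, blue, green, red), "depth" (384x512 float32, m along the optical axis (not along the pixel's ray), 0 where there is no reading), "mtx" (3x3 intrinsics, pixels), "camera_from_world" (4x4, takes a point from world to camera coordinates). Camera axes: x right, y down, z forward; pixel columns grow to the right and rows downward; lengths in m; the calibration is good to about 2 mm. A picture is of the moment at which its call begins.
- r.hand_in(): hands the job in, once; it reports no verdict.
The state is a dict: "t": time; "qpos": joint angles; "joint_vel": joint speeds; "effort": joint torques, N m; "tool_pos": TCP position; "ee_rot": TCP orientation; "ft_force": force on the tool from outside, world axes, zero at the start; "moment": the same for the moment, N m; "opening": finger opening in m.
Only numpy, scipy, OpenCV 4.12 (cv2) and the standard library are available. Lean on these libraries where they do the work, as an engineer would, in place of code of your own. Each camera call takes 0.05 s, during which the arm holds its last target.

## Task

With the wooden-handled pallet hook, reach into the wire rack, hook over the front rim of the taller of the two totes and gently drag it forward until you feel it come up snug against the retaining rail; never tug hard, tip it or touch it with the gripper. Then unhook, leaving it there, and put the hook down on its black mat. Leave the other tote and everything else on the bench where it is, and do not knock the rack.

Things in the scene. Friction and masses are not known exactly. Their poses are not given: they have to be found in the camera images.
- rack: Fixed wire rack 300 deep (x), 340 wide (y), 214 high, front and back open. Origin under its centre; +x points into it, away from the robot; yaw varies. Board's upper face 30 above the bench. Top: seven 6 mm wires along y, undersides at 207. Front edge of board, 14 mm corner posts and top at x = -150. Two bays centred at y = +78 and -78, edged by runners 22 high, a tote has 7 mm side play each side
- rail: Feet of the steel retaining rail across the front of the rack. On them a flat bar (6 thick, 336 long, 62-80 above the bench) is clamped rigidly at a setting that is not given: its inner face, the stop for the tote's front wall, lies anywhere from 0 to 20 mm further into the rack (+x) than this origin. Find it by feel; it bears up to 14 N. Origin on the board, 9 to 13 mm behind the rack's front edge; axes as the rack's
- tall_tote: Loose open grey tote with the taller walls: 170 deep (x), 134 wide, 75 high, walls and floor 4 thick, 0.4 to 0.6 kg plus 0.2 kg of parts in its rear half. Front and rear rims folded 9 mm outwards, 4 thick. Origin under its centre; -x is its front. In either bay, its front wall 58 to 102 mm behind the bar; slides with about 2.5 to 5 N
- tall_tote_rim (a point): Middle of the tall tote's front wall's top edge (75 above its underside, in mid-thickness of the 4 mm wall). The first 65 mm behind the wall are empty inside. Axes as the tote's
- tall_tote_front (a point): Middle of the outer face of the tall tote's front wall, 41 above its underside, at the height of the rail. The tote is home when this meets the bar's inner face
- low_tote: Bystander: the low tote, same tray but 45 high, in the other bay. Origin under its centre
- hook: Pallet hook, loose, 0.16 kg: upright wooden grip block 60 long (x), 22 wide (y), 50 high; an 8 mm steel rod leaves its +x end, its axis 38 above the block's underside, runs to 180 mm from the block's centre and turns straight down into a prong, 34 mm below the rod's underside, tip level with the block's underside. Stands on block and tip. Origin under the block's centre
- hook_grip (a point): Centre of the hook's wooden grip block (25 above its underside). Grasp here from above across the 22 mm width (y)
- hook_tip (a point): Tip of the prong on its underside, 180 mm ahead of the grip along the hook's x and 25 below the grip centre
- mat: Fixed black rubber mat, 250 (x) x 120 (y) x 3, on the left or right of the bench in front of the rack. Origin under its centre. The hook starts on it with the grip block about 80 mm towards -x from the mat's centre, pointing along the mat's x
- station: Bystander: fixed soldering station, a grey box 120 x 100 x 80 high, on the side opposite the mat. Origin under its centre
- jar: Bystander: glass jar, 70 across, 85 high
- tin: Bystander: open tin, 84 across, 95 high
- driver: Bystander: screwdriver lying on the bench
- spool: Bystander: black wire spool, 56 across, 40 high
- meter: Bystander: hand multimeter, 150 x 75 x 40 high
Mind the look-alikes: they are no part of the job. Of the things that look like the hook, the largest one is meant.

How it is judged:
On the way, in this order (a step that is already met when the one before it is completed fails the run):
1. the prong is hooked behind the tall tote's front wall, below the rim (x of hook_tip in the frame of tall_tote_rim between 0.002 and 0.12 m and z of hook_tip in the frame of tall_tote_rim below -0.008 m), for 0.1 s.
2. dragged by the hook, the tall tote is held snug against the retaining rail (more than 1.5 N) (all of step 1 and contact force between tall_tote and rail above 1.5 N), for 0.1 s.
At the end, for the whole second after the job is handed in: The tall tote stands level on the board behind the retaining rail with its front wall no more than 23 mm behind the origin of the rail (3 mm behind the innermost setting of its bar), at rest, and the hook, released and at rest, lies with its grip block on the black mat, clear of the tote (x of tall_tote_front in the frame of rail below 0.023 m and angle between tall_tote's own z axis and vertical below 0.03 rad and linear speed of each of tall_tote, hook below 0.01 m/s and contact force between hook and tall_tote below 0.1 N and x of hook_grip in the frame of mat between -0.125 and 0.125 m and y of hook_grip in the frame of mat between -0.06 and 0.06 m and height (world z) of hook_grip below 0.035 m); the robot touches nothing.
It fails at once if the hook loads the tote with more than 25 N, or the tote is pulled against the rail with more than 14 N (contact force between hook and tall_tote above 25 N or contact force between tall_tote and rail above 14 N).
It fails at once if the tall tote is tipped by more than 0.12 rad (angle between tall_tote's own z axis and vertical above 0.12 rad).
It fails at once if the arm or gripper touches the tall tote (contact force between any of the arm, the fingers and tall_tote above 0.5 N).
It fails at once if the rack or rail is knocked with the arm or the hook (more than 12 N) (contact force between any of the arm, the fingers, hook and rack above 12 N or contact force between any of the arm, the fingers, hook and rail above 12 N).
It fails at once if a bystander is shifted by more than 15 mm (distance of any of low_tote, jar, tin, driver, spool, meter from where it was at the start of the episode above 0.015 m).
It also fails if it takes over 72 s, if anything falls off the work surface, if the arm or the gripper's body presses on something with over 40 N, if the wrist force passes 120 N, or if a joint passes its speed limit or range.

## Working session

There is one attempt and no reset: what is moved stays moved. The work goes in short steps, Python scripts to look and compute and a tool call to move; the robot and the scene stay as the last step left them, time stands still between calls to the robot, and variables do not carry over. Pictures are saved under pics/ and viewed, and the job is handed in when it is done.

Besides the shell and the picture viewer there is one more tool, called as name([rows], argument=value, ...), one row to a line, values as JSON. arm_command: Moves the arm, as the interface text tells. Its arguments: {"type":"object","properties":{"commands":{"type":"array"},"force":{"type":"number"}},"required":["commands"]}

```bash
mkdir -p pics
cat > h.py <<'E'
import numpy as np,cv2
from rig import r
def cam(n):
    c=r.camera(n); np.savez('%s.npz'%n,**c); return c
def load(n): return dict(np.load('%s.npz'%n))
def world(c):
    d=c['depth'];K=c['mtx'];T=np.linalg.inv(c['camera_from_world'])
    v,u=np.mgrid[0:d.shape[0],0:d.shape[1]]
    P=np.stack([(u-K[0,2])/K[0,0]*d,(v-K[1,2])/K[1,1]*d,d],-1)
    return P@T[:3,:3].T+T[:3,3]
def ray(c,u,v,z):
    K=c['mtx'];T=np.linalg.inv(c['camera_from_world'])
    d=T[:3,:3]@np.array([(u-K[0,2])/K[0,0],(v-K[1,2])/K[1,1],1]);o=T[:3,3]
    return o+d*(z-o[2])/d[2]
def proj(c,p):
    p=np.append(p,1);q=(c['camera_from_world']@p)[:3];q=c['mtx']@q;return q[:2]/q[2]
E
python3 - <<'E'
from h import *
s=r.read_state();print({k:np.round(v,3) for k,v in s.items()})
for n in('side','top'):
    c=cam(n);cv2.imwrite('pics/%s0.png'%n,c['frame']);print(n,np.linalg.inv(c['camera_from_world']).round(3),c['mtx'])
E
```

```text
{'t': np.float64(0.0), 'qpos': array([-1.321,  0.259,  1.536, -0.   ,  1.348, -0.203]), 'joint_vel': array([-0.   , -0.   ,  0.001,  0.003, -0.   ,  0.   ]), 'effort': array([ 0.0000e+00, -4.3731e+01, -2.8400e+01,  7.2000e-02,  4.1000e-02,
       -0.0000e+00]), 'tool_pos': array([ 0.24 , -0.494,  0.218]), 'ee_rot': array([-3.06 , -0.705,  0.   ]), 'ft_force': array([-0.035,  0.097,  0.186]), 'moment': array([ 0.025, -0.011, -0.016]), 'opening': np.float64(0.093)}
side [[ 0.993 -0.046  0.109  0.437]
 [-0.116 -0.547  0.829 -0.973]
 [ 0.021 -0.836 -0.549  0.746]
 [ 0.     0.     0.     1.   ]] [[393.71525508   0.         253.47296573]
 [  0.         393.71525508 188.13733416]
 [  0.           0.           1.        ]]
top [[ 0.026 -0.983  0.183  0.283]
 [-0.999 -0.031 -0.022  0.023]
 [ 0.027 -0.182 -0.983  1.548]
 [ 0.     0.     0.     1.   ]] [[398.7358235    0.         255.71166741]
 [  0.         398.7358235  185.42312703]
 [  0.           0.           1.        ]]
```

View pics/side0.png

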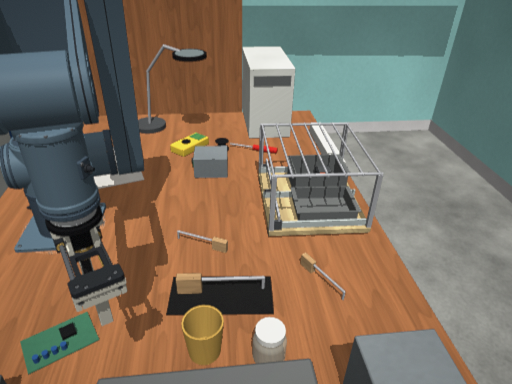

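View pics/top0.png

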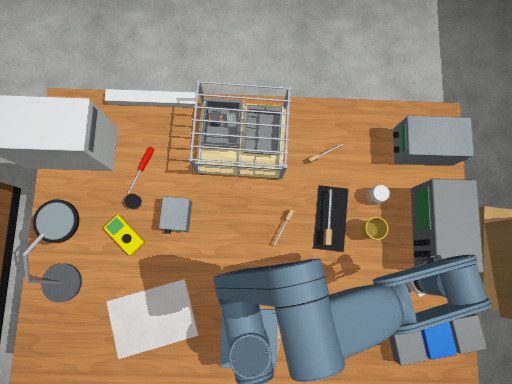

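Hook candidates in the side view: on the mat (grip 189,284, prong 264,283), small (220,244), and small (307,262). In the top view these are (328,237), (290,215) and (313,160). The one on the black mat is the largest and also matches the description. I'll crop in close to check it.

Run:
```python
from h import *
s=load('side');t=load('top')
a=cv2.resize(s['frame'][220:320,150:290],None,fx=5,fy=5,interpolation=cv2.INTER_CUBIC);cv2.imwrite('pics/c1.png',a)
a=cv2.resize(s['frame'][110:240,245:385],None,fx=4.5,fy=4.5,interpolation=cv2.INTER_CUBIC);cv2.imwrite('pics/c2.png',a)
a=cv2.resize(t['frame'][75:185,180:300],None,fx=5,fy=5,interpolation=cv2.INTER_CUBIC);cv2.imwrite('pics/c3.png',a)
a=cv2.resize(t['frame'][180:255,300:400],None,fx=6,fy=6,interpolation=cv2.INTER_CUBIC);cv2.imwrite('pics/c4.png',a)
```

```text
(no output)
```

View pics/c1.png

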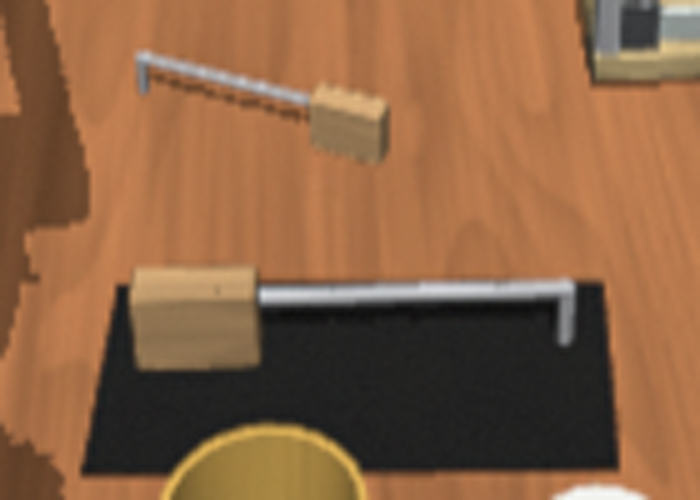

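View pics/c2.png

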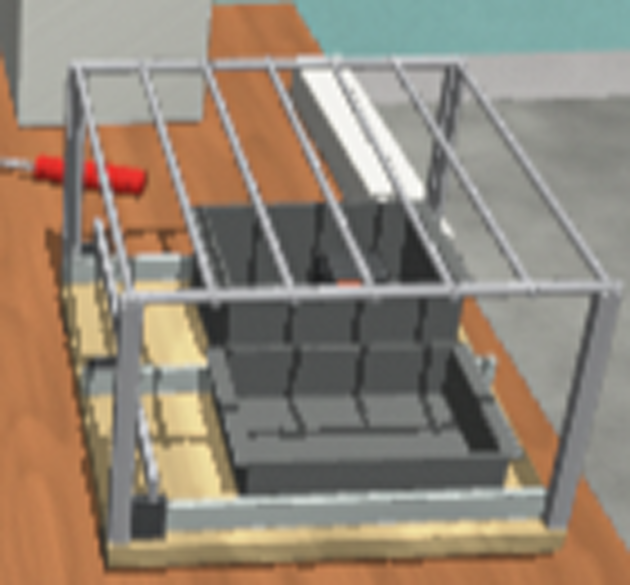

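View pics/c3.png

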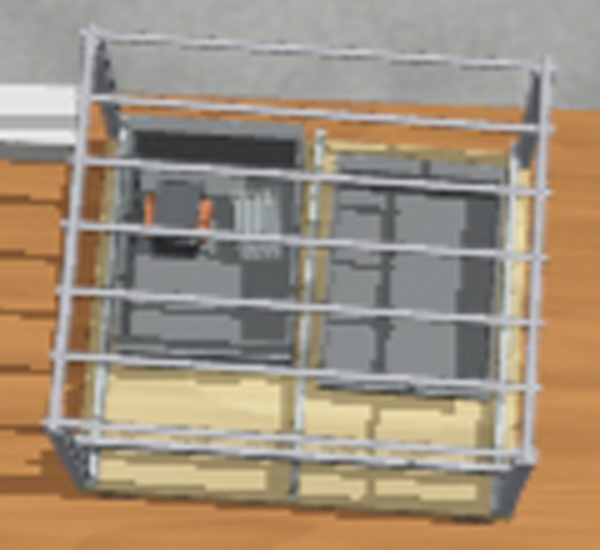

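View pics/c4.png

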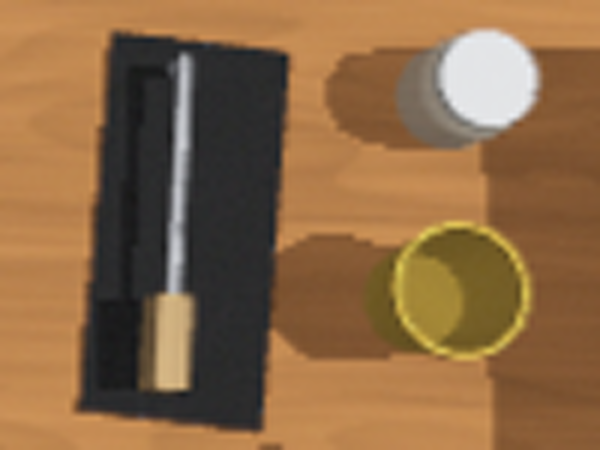

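The crop of the big hook shows a full-size block and rod lying on the mat, so the choice is confirmed. The tall tote is in the left (+y) bay: its walls are higher and the parts are in its rear half. Next I'll measure.

Run:
```python
from h import *
t=load('top');s=load('side');f=t['frame'];W=world(t);Ws=world(s)
g=f.max(2)
# mat
roi=np.zeros(g.shape,bool);roi[175:260,305:352]=1
m=(f.astype(int).max(2)<60)&roi
m=cv2.morphologyEx(m.astype(np.uint8),cv2.MORPH_CLOSE,np.ones((9,9)))
cs,_=cv2.findContours(m,cv2.RETR_EXTERNAL,cv2.CHAIN_APPROX_NONE);cc=max(cs,key=cv2.contourArea)
P=np.array([ray(t,u,v,.003)[:2] for u,v in cc[:,0]],np.float32);rc=cv2.minAreaRect(P);print('mat',rc)
# hook grip: top face z ~.053, by depth
for nm,c,w,R in(('top',t,W,(175,260,305,352)),('side',s,Ws,(262,310,168,275))):
    q=w[R[0]:R[1],R[2]:R[3]].reshape(-1,3)
    a=q[(q[:,2]>.045)&(q[:,2]<.07)]; print(nm,'grip top',len(a),a.min(0),a.max(0),cv2.minAreaRect(a[:,:2].astype(np.float32)))
    a=q[(q[:,2]>.03)&(q[:,2]<.052)];print(len(a),a.min(0),a.max(0))
hsv=cv2.cvtColor(f,cv2.COLOR_BGR2HSV)
# wood top in top view (bright)
for z0 in range(0,1):
    crop=f[225:248,318:336];print(crop[::3,:,::-1].reshape(-1,18,3)[:, :,0])
# depth heights in rack area along column
for x,y in [(215,u) for u in ()]:pass
for v in range(90,182,3): print(v,[ '%.3f,%.3f'%(W[v,u,0],W[v,u,2]) for u in(210,222,235,250,265,278)])
```

```text
mat ((0.4523944854736328, -0.30691736936569214), (0.11481236666440964, 0.24471767246723175), 84.84150695800781)
top grip top 129 [ 0.34714919 -0.2998701   0.04501228] [ 0.55760906 -0.27372664  0.06190953] ((0.4518885612487793, -0.2923046052455902), (0.022742142900824547, 0.21152964234352112), 86.07833862304688)
136 [ 0.34773799 -0.30119539  0.03127443] [ 0.55760906 -0.27412348  0.05199909]
side grip top 202 [ 0.34563175 -0.30431958  0.04505887] [ 0.55601037 -0.278752    0.05359736] ((0.4508398771286011, -0.2914574444293976), (0.024249015375971794, 0.2105160504579544), 89.59829711914062)
500 [ 0.34515918 -0.30464471  0.03001245] [ 0.55661848 -0.278752    0.05198231]
[[ 43  42  31  28  40  42  43  44  45  52 168 170  98  44  41  44  42  41]
 [ 44  43  30  26  41  42  44  46  61  91 178 162  98  61  48  44  43  44]
 [ 28  27  28  27  25  43  90  99 168 203 208 204 202 174  95  45  44  41]
 [ 28  28  25  25  28  57  94  95 184 207 209 204 202 169  89  43  42  45]
 [ 26  29  29  28  26  61  95  99 191 208 209 204 205 140  61  44  44  42]
 [ 25  29  30  30  29  77  96 112 199 211 210 205 2
[... 2434 characters left out ...]
, '0.672,0.032', '0.673,0.034']
162 ['0.654,0.027', '0.610,0.213', '0.612,0.210', '0.657,0.035', '0.660,0.033', '0.661,0.034']
165 ['0.633,0.066', '0.631,0.078', '0.633,0.078', '0.647,0.028', '0.605,0.210', '0.606,0.209']
168 ['0.630,0.028', '0.630,0.033', '0.633,0.027', '0.635,0.029', '0.626,0.074', '0.626,0.082']
171 ['0.616,0.036', '0.619,0.028', '0.620,0.033', '0.623,0.025', '0.625,0.024', '0.621,0.051']
174 ['0.609,0.015', '0.608,0.024', '0.610,0.024', '0.609,0.034', '0.611,0.033', '0.610,0.049']
177 ['0.598,0.006', '0.601,-0.002', '0.603,-0.002', '0.604,0.004', '0.599,0.036', '0.598,0.046']
180 ['0.586,0.006', '0.589,0.001', '0.590,0.002', '0.593,-0.001', '0.595,-0.001', '0.596,0.001']
```

Run:
```python
from h import *
t=load('top');s=load('side');W=world(t);Ws=world(s)
for nm,w in(('top',W),('side',Ws)):
    q=w.reshape(-1,3);b=(q[:,0]>.5)&(q[:,0]<1.0)&(abs(q[:,1]-.05)<.3)
    a=q[b&(q[:,2]>.2)&(q[:,2]<.222)].astype(np.float32);rc=cv2.minAreaRect(a[:,:2].copy());print(nm,'racktop',len(a),rc)
    a=q[b&(q[:,2]>.098)&(q[:,2]<.112)].astype(np.float32);a=a[(a[:,0]>.69)&(a[:,0]<.9)]
    fr=a[(a[:,0]<.72)];print('front rim',len(fr),np.percentile(fr,[0,5,50,95,100],axis=0).round(4).tolist())
    print(cv2.minAreaRect(a[:,:2].copy()))
    a=q[b&(q[:,0]<.66)&(q[:,2]>.055)&(q[:,2]<.085)].astype(np.float32);print('bar',len(a),np.percentile(a,[0,5,50,95,100],axis=0).round(4).tolist(),cv2.fitLine(a[:,:2].copy(),cv2.DIST_HUBER,0,.01,.01).ravel())
    # rack wood posts
np.set_printoptions(suppress=True,precision=4)
# 7 wires in top: fit each
q=W.reshape(-1,3);a=q[(q[:,2]>.2)&(q[:,2]<.222)&(q[:,0]>.55)&(q[:,0]<.95)&(abs(q[:,1]-.04)<.14)]
for k in(-.06,-.07,-.08,-.09,-.1,-.05,-.04,-.03,-.02,-.01,0,.01,.02):
    h,e=np.histogram(a[:,0]-k*(a[:,1]-.04),bins=np.arange(.55,.95,.006));print(k,(h.astype(float)**2).sum())
```

```text
top racktop 1513 ((0.7533745169639587, 0.05261337012052536), (0.34029513597488403, 0.30074620246887207), 87.90904235839844)
front rim 132 [[0.6973, 0.0614, 0.098], [0.6989, 0.067, 0.1008], [0.7055, 0.1284, 0.1057], [0.7124, 0.1884, 0.1103], [0.719, 0.1959, 0.1119]]
((0.7949102520942688, 0.046993814408779144), (0.3273727297782898, 0.19644026458263397), 89.35063934326172)
bar 255 [[0.5001, -0.1085, 0.0552], [0.5028, -0.0979, 0.0615], [0.6291, 0.074, 0.0774], [0.6374, 0.2801, 0.0839], [0.6538, 0.3325, 0.085]] [0.03711594 0.999311   0.6297247  0.07467783]
side racktop 1351 ((0.7521946430206299, 0.049148574471473694), (0.343058317899704, 0.29975128173828125), 87.85614776611328)
front rim 64 [[0.6986, 0.0698, 0.0991], [0.6999, 0.075, 0.0997], [0.7054, 0.1265, 0.102], [0.7108, 0.1877, 0.1047], [0.7161, 0.1941, 0.1062]]
((0.7980112433433533, 0.043062835931777954), (0.33973056077957153, 0.19966541230678558), 89.43746948242188)
bar 251 [[0.5002, -0.1155, 0.0551], [0.5506, -0.114, 0.0572], [0.6219, -0.0281, 0.0709], [0.6345, 0.234, 0.0796], [0.6376, 0.3242, 0.0842]] [ 0.0231239   0.9997326   0.62001127 -0.05556363]
-0.06 26616.0
-0.07 24598.0
-0.08 22782.0
-0.09 21058.0
-0.1 19670.0
-0.05 29418.0
-0.04 32684.0
-0.03 37026.0
-0.02 40920.0
-0.01 46988.0
0 54640.0
0.01 64410.0
0.02 74578.0
```

Run:
```python
from h import *
np.set_printoptions(suppress=True,precision=4)
t=load('top');s=load('side');W=world(t);Ws=world(s)
for nm,c,w,R in(('top',t,W,(175,260,305,352)),('side',s,Ws,(262,310,168,275))):
    hsv=cv2.cvtColor(c['frame'],cv2.COLOR_BGR2HSV)
    sub=np.zeros(hsv.shape[:2],bool);sub[R[0]:R[1],R[2]:R[3]]=1
    wood=sub&(hsv[...,1]>60)&(hsv[...,2]>170)&(w[...,2]>.046)&(w[...,2]<.06)
    a=w[wood].astype(np.float32);print(nm,'wood top',len(a),cv2.minAreaRect(a[:,:2].copy()),a.mean(0))
    rod=sub&(hsv[...,1]<60)&(hsv[...,2]>110)&(w[...,2]>.035)&(w[...,2]<.055)
    a=w[rod].astype(np.float32);print('rod',len(a),a.mean(0),a.min(0),a.max(0),cv2.fitLine(a[:,:2].copy(),cv2.DIST_HUBER,0,.01,.01).ravel())
# rays: wood mask in top at z .053
hsv=cv2.cvtColor(t['frame'],cv2.COLOR_BGR2HSV)
m=np.zeros(hsv.shape[:2],bool);m[225:250,315:340]=1;m&=(hsv[...,1]>60)&(hsv[...,2]>150)
v,u=np.nonzero(m);P=np.array([ray(t,a,b,.053)[:2] for a,b in zip(u,v)],np.float32);print('wood ray',len(P),cv2.minAreaRect(P),P.mean(0))
# rim/bar in rack frame
yaw=-.0367;C=np.array([.753,.051]);Rm=np.array([[np.cos(yaw),np.sin(yaw)],[-np.sin(yaw),np.cos(yaw)]])
for nm,w in(('top',W),('side',Ws)):
    q=w.reshape(-1,3);l=np.c_[(q[:,:2]-C)@Rm.T,q[:,2]]
    b=(abs(l[:,1])<.2)
    a=l[b&(abs(l[:,2]-.105)<.006)&(l[:,0]<-.025)&(l[:,0]>-.08)&(l[:,1]>.005)&(l[:,1]<.15)].astype(np.float32)
    f=cv2.fitLine(a[:,:2].copy(),cv2.DIST_HUBER,0,.01,.01).ravel();print(nm,'rim',len(a),a.min(0),a.max(0),np.median(a,0),f)
    a=l[b&(abs(l[:,2]-.105)<.006)&(l[:,0]>0)&(l[:,0]<.2)&(l[:,1]>.0)&(l[:,1]<.155)].astype(np.float32);print(' rest rim',len(a),a.min(0),a.max(0),a.mean(0))
    a=l[(abs(l[:,1])<.13)&(abs(l[:,2]-.075)<.009)&(l[:,0]<-.1)&(l[:,0]>-.16)].astype(np.float32)
    print(nm,'bar',len(a),np.percentile(a,[0,5,25,50,75,95,100],axis=0))
    h=l[b&(abs(l[:,2]-.214)<.008)&(abs(l[:,0])<.2)];print(' wires x',np.percentile(h,[0,1,99,100],axis=0))
    a=l[(abs(l[:,1])<.165)&(abs(l[:,2]-.03)<.006)&(l[:,0]<-.1)&(l[:,0]>-.2)];print(' board',np.percentile(a,[0,1,5],axis=0))
```

```text
top wood top 77 ((0.3754327893257141, -0.28691187500953674), (0.01908930577337742, 0.056993044912815094), 85.80477905273438) [ 0.375  -0.287   0.0528]
rod 70 [ 0.4797 -0.2933  0.0451] [ 0.4077 -0.3012  0.0394] [ 0.5576 -0.2868  0.0529] [ 0.9979 -0.0651  0.4804 -0.2928]
side wood top 147 ((0.3745814263820648, -0.28998714685440063), (0.023071035742759705, 0.056602880358695984), 88.64309692382812) [ 0.3753 -0.2902  0.0506]
rod 192 [ 0.4819 -0.2974  0.0415] [ 0.4048 -0.3046  0.0356] [ 0.5566 -0.2891  0.0464] [ 0.9983 -0.0581  0.4781 -0.2974]
wood ray 88 ((0.35887837409973145, -0.27751487493515015), (0.03861594945192337, 0.09397627413272858), 59.87025451660156) [ 0.374  -0.2849]
top rim 133 [-0.0589  0.0091  0.0996] [-0.0251  0.1432  0.1105] [-0.0498  0.0722  0.1056] [ 0.0268 -0.9996 -0.0493  0.0749]
 rest rim 171 [0.0003 0.0109 0.0991] [0.1328 0.1457 0.111 ] [0.104  0.0801 0.1055]
top bar 144 [[-0.1327 -0.1299  0.066 ]
 [-0.1256 -0.1209  0.068 ]
 [-0.1245 -0.0721  0.0745]
 [-0.1233 -0.0058  0.0787]
 [-0.1207  0.0576  0.0808]
 [-0.1189  0.1129  0.0835]
 [-0.117   0.128   0.0839]]
 wires x [[-0.1501 -0.1685  0.2061]
 [-0.1454 -0.1654  0.207 ]
 [ 0.1464  0.1684  0.2197]
 [ 0.1507  0.1717  0.2213]]
 board [[-0.1507 -0.1632  0.024 ]
 [-0.1496 -0.1485  0.0242]
 [-0.1486 -0.1378  0.0251]]
side rim 69 [-0.0556  0.017   0.0991] [-0.0252  0.1415  0.1062] [-0.0496  0.0771  0.1019] [ 0.0217  0.9998 -0.0494  0.0821]
 rest rim 115 [0.0033 0.0197 0.0991] [0.1436 0.1547 0.109 ] [0.0982 0.1007 0.102 ]
side bar 61 [[-0.1261 -0.1295  0.0668]
 [-0.126  -0.1273  0.0675]
 [-0.1257 -0.1067  0.0732]
 [-0.1244  0.0506  0.0761]
 [-0.1223  0.0869  0.0775]
 [-0.1204  0.1181  0.0788]
 [-0.12    0.1278  0.0796]]
 wires x [[-0.1507 -0.1729  0.206 ]
 [-0.1465 -0.1704  0.2061]
 [ 0.1437  0.1652  0.2129]
 [ 0.1493  0.1696  0.2136]]
 board [[-0.1507 -0.1649  0.024 ]
 [-0.1504 -0.164   0.0242]
 [-0.1495 -0.1542  0.025 ]]
```

```bash
cat >> h.py <<'E'
from scipy.spatial.transform import Rotation as Ro
def rel(tgt,yaw):
    s=r.read_state();R=Ro.from_rotvec(s['ee_rot']).as_matrix()
    d=R.T@(np.array(tgt)-s['tool_pos'])*1000
    cy=np.arctan2(R[1,0],R[0,0]);sp=-np.degrees((yaw-cy+np.pi)%(2*np.pi)-np.pi)
    print('t',s['t'],'pos',s['tool_pos'].round(4),'R',R[:,2].round(3),'yaw',round(cy,4),'delta',d.round(1),'spin',sp.round(2),'f',s['ft_force'].round(2),'op',round(float(s['opening']),4))
YR=-.0367
def rack(x,y,z):
    c,sn=np.cos(YR),np.sin(YR);return np.array([.753+c*x-sn*y,.051+sn*x+c*y,z])
E
python3 - <<'E'
from h import *
t=load('top');print('tin',ray(t,376,229,.095),ray(t,388,229,.095),'jar',ray(t,380,194,.085))
rel([.3745,-.2885,.12],-.061)
rel([.3745,-.2885,.009],-.061)
E
```

```text
tin [ 0.40505091 -0.45434664  0.095     ] [ 0.40629482 -0.4987029   0.095     ] jar [ 0.53729683 -0.47662036  0.085     ]
t 0.1 pos [ 0.2405 -0.4941  0.2179] R [-0.     0.002 -1.   ] yaw 0.4528 delta [ 210.4 -126.1   98.2] spin 29.44 f [ 0.04 -0.32 -0.02] op 0.093
t 0.1 pos [ 0.2405 -0.4941  0.2179] R [-0.     0.002 -1.   ] yaw 0.4528 delta [ 210.3 -125.9  209.2] spin 29.44 f [ 0.04 -0.32 -0.02] op 0.093
```

arm_command([
  [0,70,-42,10,10],
  [0,140,-84,30,20],
  [0,210,-126,70,29.4],
  [0,210,-126,98,29.4],
  [0,210,-126,98,29.4],
  [0,210,-126,98,29.4],
  [0,210,-126,98,29.4],
  [0,210,-126,98,29.4],
], force=40)

```text
t: 0.9
tool_pos: [0.3744, -0.2895, 0.1207]
ee_rot: [3.14, -0.092, -0.001]
ft_force: [0.0, -0.2, -0.3]
opening: 0.0932
```

Run:
```python
from h import *
rel([.3745,-.2885,.009],-.061)
for n in('side','top'):
    c=cam(n);cv2.imwrite('pics/%s1.png'%n,c['frame'])
s=load('side');print(proj(s,[.3745,-.2885,.053]))
cv2.imwrite('pics/s1c.png',cv2.resize(s['frame'][200:320,120:290],None,fx=4.5,fy=4.5))
```

```text
t 0.9 pos [ 0.3744 -0.2895  0.1207] R [-0.001 -0.    -1.   ] yaw -0.0589 delta [ 1.000e-01 -1.000e+00  1.117e+02] spin 0.12 f [ 0.01 -0.22 -0.33] op 0.0932
[188.00231354 275.1985395 ]
```

View pics/s1c.png

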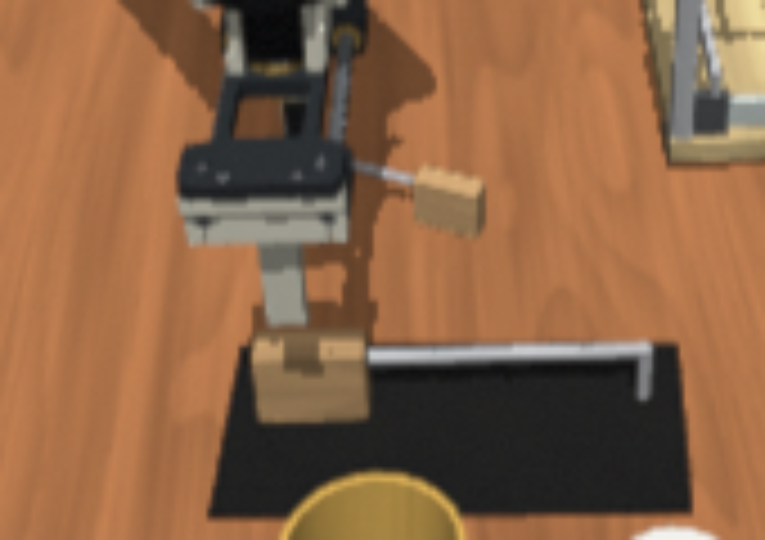

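The view shows the finger above the wooden block on the mat. Its visible bottom edge is at about (287,322) in the crop and the block top is at (310,345). I'll descend and grip.

arm_command([
  [0,0,-1,40,0],
  [0,0,-1,80,0],
  [0,0,-1,110,0],
  [0,0,-1,110,0],
  [0,0,-1,110,0],
  [255,0,-1,110,0],
  [255,0,-1,110,0],
  [255,0,-1,110,0],
  [255,0,-1,110,0],
  [255,0,-1,110,0],
  [255,0,-1,110,0],
  [255,0,-1,110,0],
  [255,0,-1,110,0],
], force=45)

```text
t: 2.3
tool_pos: [0.3744, -0.2883, 0.0106]
ee_rot: [-3.14, 0.095, 0.0]
ft_force: [0.4, 0.8, -0.3]
opening: 0.0336
```

arm_command([
  [255,0,0,0,0],
  [255,0,0,0,0],
  [255,0,0,0,0],
  [255,0,0,0,0],
])

```text
t: 2.7
tool_pos: [0.3744, -0.2882, 0.0106]
ee_rot: [-3.14, 0.095, 0.0]
ft_force: [0.6, 1.6, -0.7]
opening: 0.0218
```

arm_command([
  [255,0,0,-30,0],
  [255,0,0,-75,0],
  [255,0,0,-120,0],
  [255,0,0,-120,0],
  [255,0,0,-120,0],
  [255,0,0,-120,0],
])

```text
t: 3.3
tool_pos: [0.3736, -0.2874, 0.1293]
ee_rot: [-3.138, 0.095, 0.003]
ft_force: [-0.1, -0.0, -1.7]
opening: 0.022
```

Run:
```python
from h import *
for n in('side','top'):
    c=cam(n);cv2.imwrite('pics/%s2.png'%n,c['frame'])
W=world(load('side'))
rel(rack(-.19-.18,.076,.130),YR)
cv2.imwrite('pics/s2c.png',cv2.resize(load('side')['frame'][180:320,120:290],None,fx=4,fy=4))
```

```text
t 3.4 pos [ 0.3735 -0.2873  0.1289] R [-0.002  0.003 -1.   ] yaw -0.0604 delta [-1.330e+01 -4.278e+02  1.000e-01] spin -1.36 f [-0.37  0.89 -2.12] op 0.022
```

View pics/s2c.png

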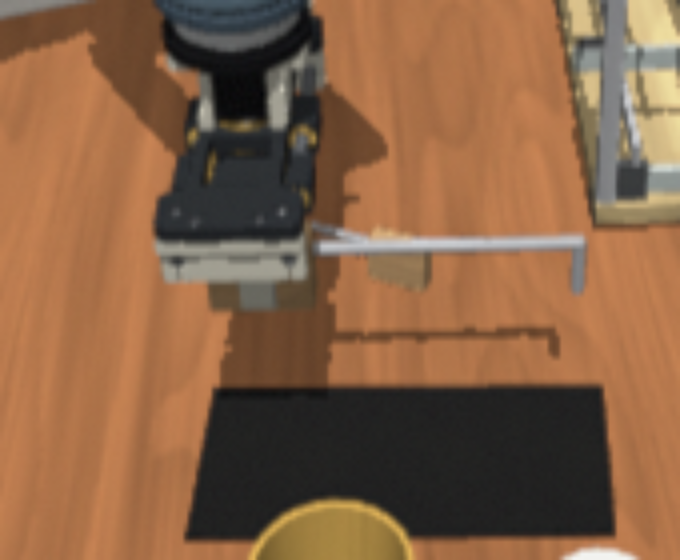

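arm_command([
  [255,-1,-25,0,0],
  [255,-3,-70,0,0],
  [255,-4,-115,0,0],
  [255,-6,-160,0,0],
  [255,-7,-205,0,0],
  [255,-9,-250,0,-0.5],
  [255,-10,-295,0,-0.8],
  [255,-11,-340,0,-1],
  [255,-12,-380,0,-1.4],
  [255,-13,-410,0,-1.4],
  [255,-13,-428,0,-1.4],
  [255,-13,-428,0,-1.4],
  [255,-13,-428,0,-1.4],
  [255,-13,-428,0,-1.4],
])

```text
t: 4.8
tool_pos: [0.3868, 0.1388, 0.13]
ee_rot: [3.141, -0.057, -0.002]
ft_force: [-0.0, -0.1, -2.2]
opening: 0.0216
```

Run:
```python
from h import *
np.set_printoptions(suppress=True,precision=4)
for n in('side','top'):
    c=cam(n);cv2.imwrite('pics/%s3.png'%n,c['frame'])
    f=c['frame'];cv2.imwrite('pics/%s3c.png'%n,cv2.resize(f[100:250,180:380] if n=='side' else f[75:225,170:310],None,fx=4,fy=4))
    w=world(c).reshape(-1,3)
    c_,s_=np.cos(YR),np.sin(YR);l=np.c_[(w[:,:2]-[.753,.051])@np.array([[c_,-s_],[s_,c_]]),w[:,2]]
    a=l[(l[:,0]>-.33)&(l[:,0]<-.17)&(abs(l[:,1]-.076)<.03)&(l[:,2]>.11)&(l[:,2]<.18)].astype(np.float32)
    print(n,len(a),a.min(0),a.max(0));print(cv2.fitLine(a[a[:,2]>.148].copy(),cv2.DIST_HUBER,0,.01,.01).ravel())
    print(a[np.argsort(a[:,0])[-8:]], proj(c,rack(-.19,.076,.122)))
rel(rack(-.025-.18,.076,.130),YR)
```

```text
side 127 [-0.3271  0.0635  0.1222] [-0.185   0.077   0.1631]
[ 0.9999  0.0045 -0.0167 -0.2622  0.0696  0.1585]
[[-0.1882  0.0672  0.1432]
 [-0.1881  0.0667  0.1362]
 [-0.1881  0.0664  0.1327]
 [-0.1881  0.0711  0.1519]
 [-0.188   0.0731  0.1544]
 [-0.1879  0.0704  0.1378]
 [-0.1875  0.0721  0.1222]
 [-0.185   0.071   0.1555]] [249.1493 160.4672]
top 58 [-0.2709  0.0696  0.1284] [-0.1852  0.0777  0.1692]
[ 0.9998 -0.0078  0.0177 -0.2323  0.0734  0.1646]
[[-0.1925  0.0714  0.1638]
 [-0.1919  0.0753  0.1597]
 [-0.19    0.0749  0.1679]
 [-0.1892  0.0716  0.1654]
 [-0.1889  0.0705  0.1284]
 [-0.1873  0.0699  0.1391]
 [-0.1857  0.0719  0.1656]
 [-0.1852  0.0757  0.1621]] [216.585  179.5494]
t 4.9 pos [0.3871 0.1387 0.1304] R [-0.001 -0.    -1.   ] yaw -0.0374 delta [163.9  -1.9   0.2] spin -0.04 f [-0.35 -0.28 -0.61] op 0.0218
```

View pics/side3c.png

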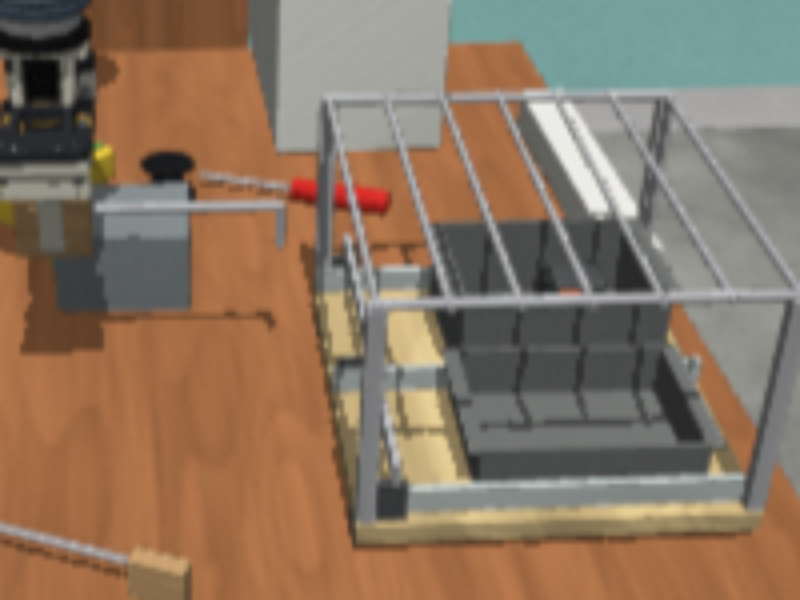

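View pics/top3c.png

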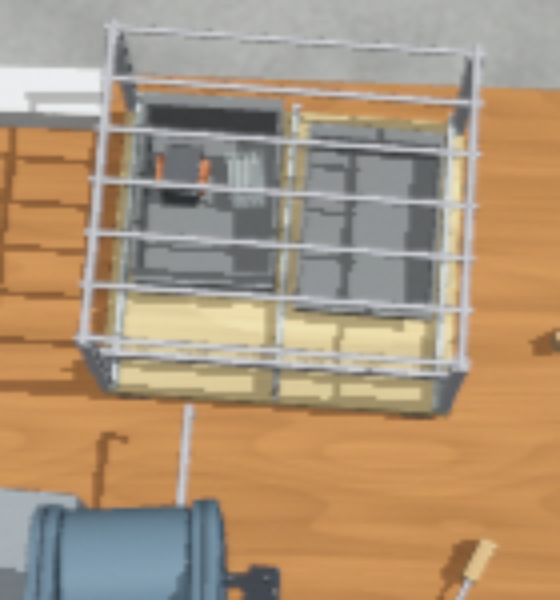

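arm_command([
  [255,15,-3,0,0],
  [255,40,-5,0,0],
  [255,65,-5,0,0],
  [255,90,-5,0,0],
  [255,115,-5,0,0],
  [255,140,-5,0,0],
  [255,155,-5,0,0],
  [255,164,-5,0,0],
  [255,164,-5,0,0],
  [255,164,-5,0,0],
  [255,164,-5,0,0],
])

```text
t: 6.0
tool_pos: [0.5503, 0.1386, 0.1306]
ee_rot: [-3.141, 0.056, 0.001]
ft_force: [-0.2, 0.3, -0.8]
opening: 0.022
```

```bash
cat > look.py <<'E'
from h import *
import sys
k=sys.argv[1]
for n in('side','top'):
    c=cam(n);f=c['frame'];cv2.imwrite('pics/%s%sc.png'%(n,k),cv2.resize(f[100:250,220:380] if n=='side' else f[75:225,170:310],None,fx=4,fy=4))
    w=world(c).reshape(-1,3)
    c_,s_=np.cos(YR),np.sin(YR);l=np.c_[(w[:,:2]-[.753,.051])@np.array([[c_,-s_],[s_,c_]]),w[:,2]]
    a=l[(l[:,0]>-.16)&(l[:,0]<.03)&(abs(l[:,1]-.076)<.015)&(l[:,2]>.115)&(l[:,2]<.18)].astype(np.float32)
    print(n,'rod',len(a),a.min(0).round(4),a.max(0).round(4))
    a=l[(abs(l[:,2]-.105)<.006)&(l[:,0]<-.025)&(l[:,0]>-.14)&(abs(l[:,1]-.076)<.075)&(abs(l[:,1]-.076)>.012)]
    if len(a): print(' rim',len(a),np.median(a,0).round(4),np.percentile(a,[2,98],axis=0).round(4).tolist(),cv2.fitLine(a[:,:2].astype(np.float32),cv2.DIST_HUBER,0,.01,.01).ravel().round(4))
E
python3 look.py 4;python3 -c "
from h import *
rel(rack(-.025-.18,.076,.130),YR)"
```

```text
side rod 101 [-0.1595  0.0706  0.1239] [-0.0231  0.0812  0.1637]
 rim 53 [-0.0502  0.0623  0.1025] [[-0.0554, 0.0175, 0.1002], [-0.0311, 0.1396, 0.1051]] [ 0.0086  1.     -0.05    0.073 ]
top rod 19 [-0.0585  0.0765  0.1577] [-0.0235  0.0841  0.1719]
 rim 45 [-0.0476  0.0305  0.1048] [[-0.0554, 0.0097, 0.0997], [-0.0289, 0.1408, 0.1094]] [ 0.0788  0.9969 -0.0463  0.0399]
t 6.1 pos [0.5506 0.1388 0.1308] R [-0.  0. -1.] yaw -0.0357 delta [0.5 4.3 0.8] spin 0.06 f [ 0.75  0.16 -2.39] op 0.0214
```

View pics/side4c.png

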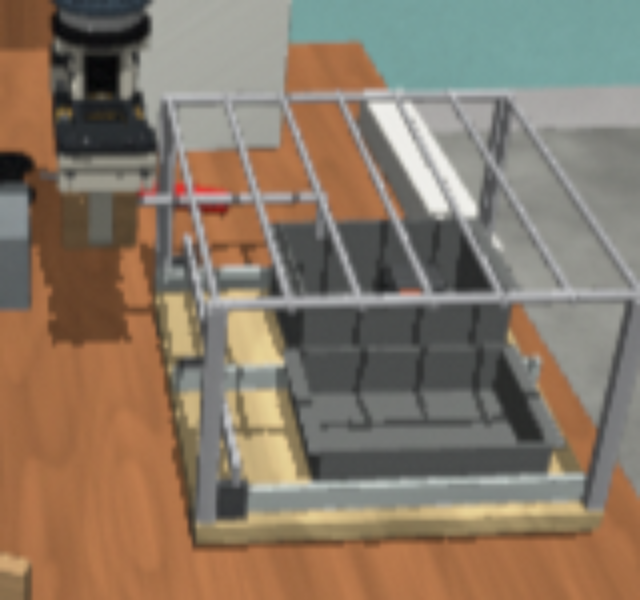

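View pics/top4c.png

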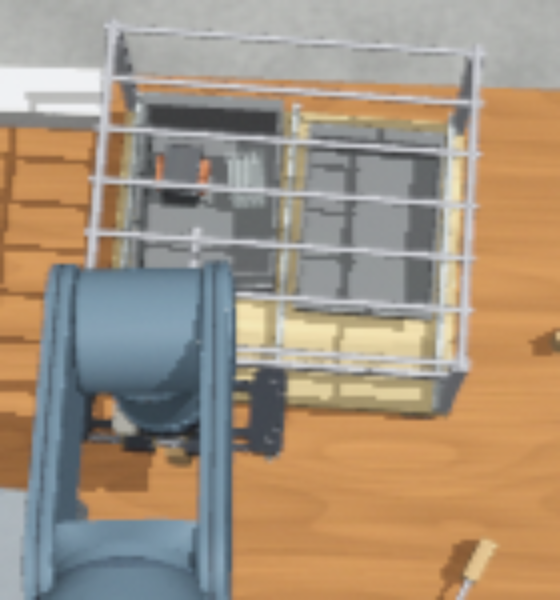

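The prong is inside the tote opening, at side crop (320,215), behind the front rim. I'll lower it.

arm_command([
  [255,0,0,10,0],
  [255,0,0,20,0],
  [255,0,0,30,0],
  [255,0,0,38,0],
  [255,0,0,38,0],
  [255,0,0,38,0],
  [255,0,0,38,0],
])

```text
t: 6.8
tool_pos: [0.5517, 0.1387, 0.093]
ee_rot: [-3.141, 0.056, -0.001]
ft_force: [0.1, 0.0, -1.6]
opening: 0.0219
```

```bash
python3 look.py 5;python3 -c "
from h import *
rel(rack(-.035-.18,.076,.092),YR)"
```

```text
side rod 93 [-0.1582  0.0695  0.1171] [-0.023   0.0824  0.1274]
 rim 51 [-0.0496  0.0566  0.1021] [[-0.056, 0.0137, 0.1], [-0.0313, 0.1405, 0.1051]] [ 0.0082  1.     -0.0498  0.0679]
top rod 21 [-0.0626  0.0764  0.1223] [-0.0256  0.0838  0.132 ]
 rim 99 [-0.0502  0.0979  0.1059] [[-0.0579, 0.0114, 0.1006], [-0.0295, 0.1415, 0.1099]] [ 0.033  -0.9995 -0.0491  0.0802]
t 6.9 pos [0.5517 0.1387 0.0931] R [ 0.001  0.    -1.   ] yaw -0.0359 delta [-10.7   4.3   1.1] spin 0.05 f [ 0.37 -0.43 -1.7 ] op 0.0219
```

View pics/side5c.png

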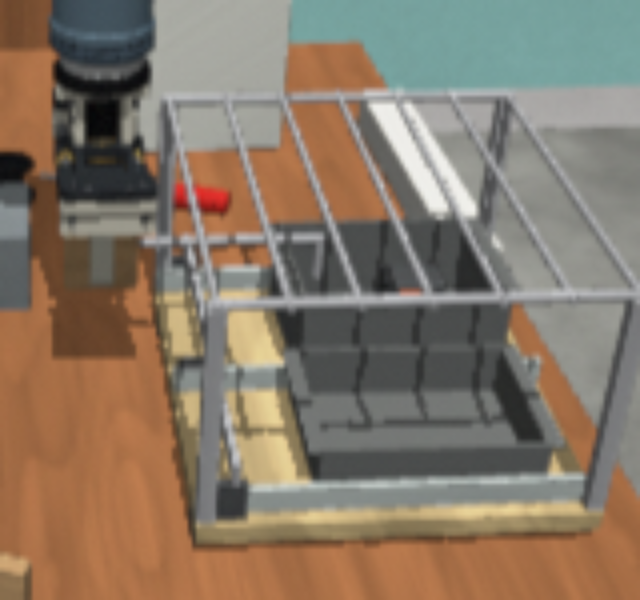

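The prong is down behind the front wall, and the rod clears the rim by about 14 mm. Now I'll close up to the wall gently.

arm_command([
  [255,-3,0,0,0],
  [255,-6,0,0,0],
  [255,-9,0,0,0],
  [255,-10,0,0,0],
  [255,-11,0,0,0],
  [255,-12,0,0,0],
  [255,-13,0,0,0],
  [255,-14,0,0,0],
  [255,-15,0,0,0],
  [255,-16,0,0,0],
])

```text
t: 7.9
tool_pos: [0.5352, 0.1393, 0.0926]
ee_rot: [-3.141, 0.056, 0.0]
ft_force: [-0.3, 0.0, -1.7]
opening: 0.0215
```

arm_command([
  [255,-1,0,0,0],
  [255,-2,0,0,0],
  [255,-3,0,0,0],
  [255,-4,0,0,0],
])

```text
t: 8.3
tool_pos: [0.5319, 0.1394, 0.0928]
ee_rot: [-3.141, 0.057, -0.002]
ft_force: [3.4, -0.6, -2.9]
opening: 0.0216
```

arm_command([
  [255,-2,0,0,0],
  [255,-4,0,0,0],
  [255,-6,0,0,0],
  [255,-8,0,0,0],
  [255,-10,0,0,0],
  [255,-12,0,0,0],
  [255,-14,0,0,0],
  [255,-16,0,0,0],
  [255,-18,0,0,0],
  [255,-20,0,0,0],
])

```text
t: 9.3
tool_pos: [0.5114, 0.1402, 0.0928]
ee_rot: [-3.141, 0.056, -0.001]
ft_force: [2.5, 0.1, -0.5]
opening: 0.0217
```

```bash
python3 look.py 6;python3 -c "
from h import *
rel(rack(-.11-.18,.080,.092),YR)"
```

```text
side rod 68 [-0.1582  0.0698  0.1156] [-0.0634  0.0833  0.1272]
 rim 66 [-0.0722  0.0892  0.1019] [[-0.0811, 0.0188, 0.0993], [-0.0325, 0.1405, 0.1044]] [ 0.0665  0.9978 -0.0723  0.0758]
top rod 26 [-0.1145  0.0761  0.1228] [-0.062   0.0832  0.1323]
 rim 119 [-0.0735  0.0958  0.105 ] [[-0.0812, 0.011, 0.1], [-0.0292, 0.1421, 0.11]] [ 0.0213 -0.9998 -0.0726  0.0799]
t 9.4 pos [0.511  0.1402 0.0927] R [-0.  0. -1.] yaw -0.0359 delta [-44.9   0.2   0.7] spin 0.05 f [ 2.28 -0.45 -1.02] op 0.0219
```

View pics/side6c.png

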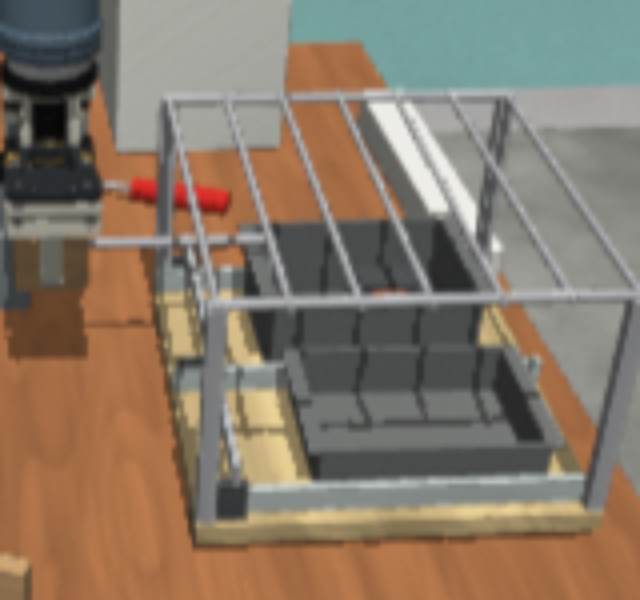

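arm_command([
  [255,-2,0,0,0],
  [255,-4,0,0,0],
  [255,-6,0,0,0],
  [255,-8,0,0,0],
  [255,-10,0,0,0],
  [255,-12,0,0,0],
  [255,-14,0,0,0],
  [255,-16,0,0,0],
  [255,-18,0,0,0],
  [255,-20,0,0,0],
  [255,-22,0,0,0],
  [255,-24,0,0,0],
  [255,-26,0,0,0],
  [255,-28,0,0,0],
  [255,-30,0,0,0],
  [255,-32,0,0,0],
  [255,-34,0,0,0],
])

```text
t: 11.1
tool_pos: [0.4772, 0.1414, 0.0927]
ee_rot: [-3.141, 0.056, -0.0]
ft_force: [3.3, -0.3, -1.3]
opening: 0.0218
```

```bash
python3 look.py 7;python3 -c "
from h import *
rel(rack(-.11-.18,.080,.092),YR)"
```

```text
side rod 46 [-0.1577  0.0717  0.1168] [-0.0956  0.0814  0.1269]
 rim 68 [-0.1051  0.0961  0.1026] [[-0.1127, 0.0186, 0.0995], [-0.0307, 0.1422, 0.1049]] [ 0.1514  0.9885 -0.1016  0.0819]
top rod 34 [-0.1557  0.0764  0.1185] [-0.0946  0.0842  0.1328]
 rim 137 [-0.1041  0.0636  0.1055] [[-0.1129, 0.0102, 0.101], [-0.0307, 0.1438, 0.1109]] [ 0.0245 -0.9997 -0.1042  0.0639]
t 11.2 pos [0.4769 0.1414 0.0926] R [-0.001  0.    -1.   ] yaw -0.0358 delta [-10.7   0.2   0.6] spin 0.05 f [ 2.66  0.31 -0.84] op 0.0219
```

View pics/side7c.png

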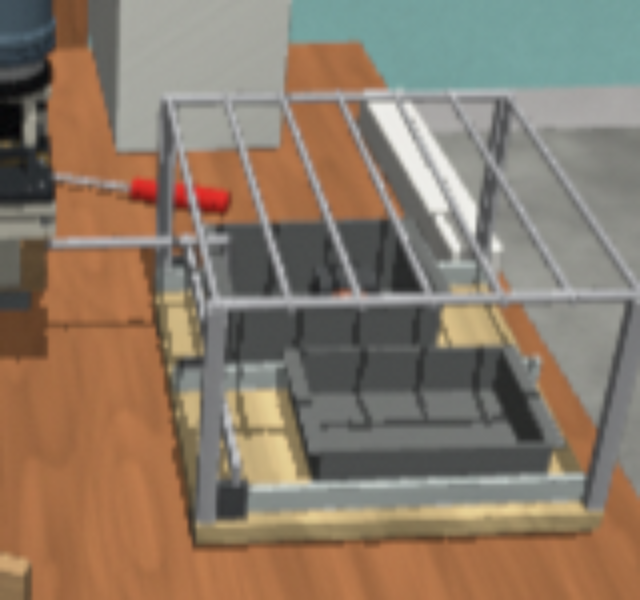

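View pics/top7c.png

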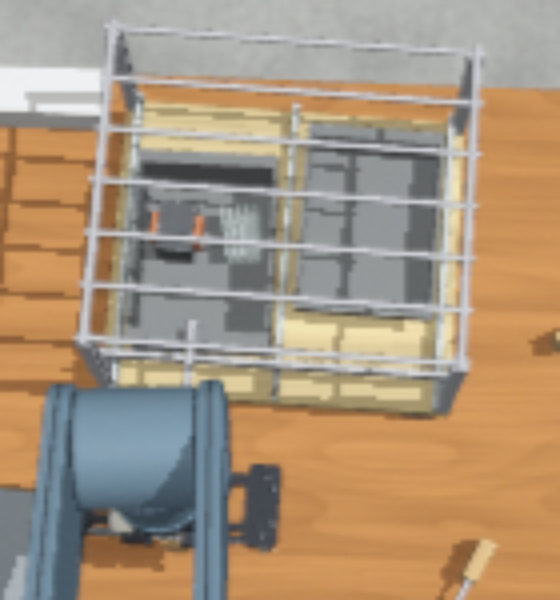

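arm_command([
  [255,-1,0,0,0],
  [255,-2,0,0,0],
  [255,-3,0,0,0],
  [255,-4,0,0,0],
  [255,-5,0,0,0],
  [255,-6,0,0,0],
  [255,-7,0,0,0],
])

```text
t: 11.9
tool_pos: [0.4702, 0.1416, 0.0926]
ee_rot: [-3.141, 0.056, 0.0]
ft_force: [2.9, -0.8, -1.1]
opening: 0.0219
```

arm_command([
  [255,-0.5,0,0,0],
  [255,-1,0,0,0],
])

```text
t: 12.1
tool_pos: [0.4693, 0.1417, 0.0927]
ee_rot: [-3.141, 0.056, 0.0]
ft_force: [4.3, 1.0, -2.2]
opening: 0.0217
```

arm_command([
  [255,-0.5,0,0,0],
  [255,-1,0,0,0],
])

```text
t: 12.3
tool_pos: [0.4683, 0.1417, 0.0926]
ee_rot: [-3.141, 0.056, 0.0]
ft_force: [3.7, -0.3, -1.1]
opening: 0.0218
```

arm_command([
  [255,-0.5,0,0,0],
  [255,-1,0,0,0],
])

```text
t: 12.5
tool_pos: [0.4673, 0.1417, 0.0926]
ee_rot: [3.141, -0.056, -0.0]
ft_force: [3.8, -0.4, -1.9]
opening: 0.0217
```

arm_command([
  [255,-0.5,0,0,0],
])

```text
t: 12.6
tool_pos: [0.4668, 0.1417, 0.0926]
ee_rot: [-3.141, 0.056, -0.0]
ft_force: [3.5, 0.2, -2.0]
opening: 0.0221
```

arm_command([
  [255,-0.5,0,0,0],
])

```text
t: 12.7
tool_pos: [0.4663, 0.1418, 0.0926]
ee_rot: [-3.141, 0.056, 0.0]
ft_force: [3.1, -0.9, -0.5]
opening: 0.0219
```

arm_command([
  [255,-0.5,0,0,0],
])

```text
t: 12.8
tool_pos: [0.4658, 0.1418, 0.0926]
ee_rot: [-3.141, 0.056, 0.0]
ft_force: [3.1, -1.3, -1.9]
opening: 0.0222
```

arm_command([
  [255,-0.5,0,0,0],
])

```text
t: 12.9
tool_pos: [0.4654, 0.1418, 0.0927]
ee_rot: [-3.141, 0.056, -0.0]
ft_force: [5.1, -0.2, -1.9]
opening: 0.0221
```

arm_command([
  [255,-0.5,0,0,0],
])

```text
t: 13.0
tool_pos: [0.4652, 0.1418, 0.0927]
ee_rot: [-3.141, 0.056, -0.001]
ft_force: [5.7, 0.2, -1.9]
opening: 0.0213
```

```bash
python3 look.py 8
```

```text
side rod 35 [-0.1582  0.0698  0.1174] [-0.1085  0.082   0.1259]
 rim 58 [-0.107   0.1352  0.1013] [[-0.1285, 0.0234, 0.0991], [-0.0274, 0.1446, 0.1036]] [ 0.5672  0.8236 -0.0948  0.1067]
top rod 29 [-0.1597  0.076   0.1208] [-0.1061  0.0841  0.1317]
 rim 113 [-0.1133  0.0953  0.1054] [[-0.127, 0.0103, 0.0994], [-0.0289, 0.1447, 0.1102]] [ 0.0341  0.9994 -0.1114  0.104 ]
```

arm_command([
  [255,0,0,0,0],
])

```text
t: 13.2
tool_pos: [0.4652, 0.1418, 0.0927]
ee_rot: [-3.141, 0.056, -0.001]
ft_force: [4.9, -0.4, -2.4]
opening: 0.0218
```

arm_command([
  [255,-0.3,0,0,0],
])

```text
t: 13.3
tool_pos: [0.4649, 0.1418, 0.0927]
ee_rot: [-3.141, 0.056, -0.001]
ft_force: [5.5, -1.5, -2.0]
opening: 0.0217
```

arm_command([
  [255,-0.3,0,0,0],
])

```text
t: 13.4
tool_pos: [0.4646, 0.1418, 0.0927]
ee_rot: [3.141, -0.057, 0.001]
ft_force: [5.1, 1.1, -2.6]
opening: 0.0217
```

arm_command([
  [255,-0.4,0,0,0],
])

```text
t: 13.5
tool_pos: [0.4642, 0.1418, 0.0927]
ee_rot: [-3.141, 0.057, -0.001]
ft_force: [5.4, -0.5, -3.1]
opening: 0.0217
```

arm_command([
  [255,-0.4,0,0,0],
])

```text
t: 13.6
tool_pos: [0.4639, 0.1418, 0.0927]
ee_rot: [3.141, -0.057, 0.001]
ft_force: [6.4, -1.3, -3.1]
opening: 0.0218
```

arm_command([
  [255,-0.4,0,0,0],
])

```text
t: 13.7
tool_pos: [0.4638, 0.1418, 0.0927]
ee_rot: [-3.141, 0.057, -0.002]
ft_force: [7.5, -0.1, -4.4]
opening: 0.0218
```

arm_command([
  [255,-0.3,0,0,0],
])

```text
t: 13.8
tool_pos: [0.4639, 0.1418, 0.0928]
ee_rot: [-3.141, 0.057, -0.003]
ft_force: [9.2, -0.7, -5.8]
opening: 0.0221
```

arm_command([
  [255,-0.2,0,0,0],
  [255,-0.2,0,0,0],
])

```text
t: 14.0
tool_pos: [0.4638, 0.1418, 0.0927]
ee_rot: [-3.141, 0.057, -0.004]
ft_force: [8.2, 0.2, -5.6]
opening: 0.0215
```

```bash
python3 look.py 9;python3 - <<'E'
from h import *
rel(rack(-.11-.18,.080,.092),YR)
for n in('side','top'):
    w=world(load(n)).reshape(-1,3);c_,s_=np.cos(YR),np.sin(YR);l=np.c_[(w[:,:2]-[.753,.051])@np.array([[c_,-s_],[s_,c_]]),w[:,2]]
    a=l[(l[:,1]>.004)&(l[:,1]<.15)&(l[:,0]>-.14)&(l[:,0]<-.10)&(abs(l[:,2]-.105)<.006)&(abs(l[:,1]-.08)>.013)]
    print(n,np.percentile(a,[5,50,95],axis=0).round(4).tolist(),cv2.fitLine(a[:,:2].astype(np.float32),cv2.DIST_HUBER,0,.01,.01).ravel().round(4))
    a=l[(l[:,1]>.004)&(l[:,1]<.15)&(l[:,0]>.01)&(l[:,0]<.12)&(abs(l[:,2]-.105)<.01)];print(' rear',np.percentile(a,[5,50,95],axis=0).round(4).tolist())
E
```

```text
side rod 34 [-0.1581  0.0699  0.1161] [-0.1082  0.0813  0.1274]
 rim 66 [-0.1215  0.1318  0.1019] [[-0.1289, 0.0119, 0.0991], [-0.0291, 0.1395, 0.1045]] [ 0.4689  0.8832 -0.0994  0.0981]
top rod 27 [-0.1593  0.0766  0.1215] [-0.1099  0.0838  0.1321]
 rim 110 [-0.1203  0.0884  0.1053] [[-0.1275, 0.0092, 0.1], [-0.0311, 0.1425, 0.1106]] [ 0.0885 -0.9961 -0.1183  0.0959]
t 14.1 pos [0.4639 0.1418 0.0927] R [ 0.002  0.    -1.   ] yaw -0.0362 delta [2.3 0.1 0.7] spin 0.03 f [ 7.95  0.1  -5.4 ] op 0.0219
side [[-0.1287, 0.0202, 0.0992], [-0.1257, 0.0606, 0.102], [-0.1067, 0.1392, 0.1044]] [ 0.0232  0.9997 -0.1252  0.0706]
 rear [[0.0138, 0.0072, 0.0955], [0.0458, 0.1093, 0.1009], [0.0579, 0.1401, 0.1039]]
top [[-0.1273, 0.0116, 0.1011], [-0.1234, 0.0622, 0.1058], [-0.1038, 0.1405, 0.1098]] [ 0.0043  1.     -0.1234  0.065 ]
 rear [[0.0206, 0.0119, 0.0972], [0.0508, 0.0763, 0.1049], [0.0592, 0.1403, 0.1103]]
```

View pics/side9c.png

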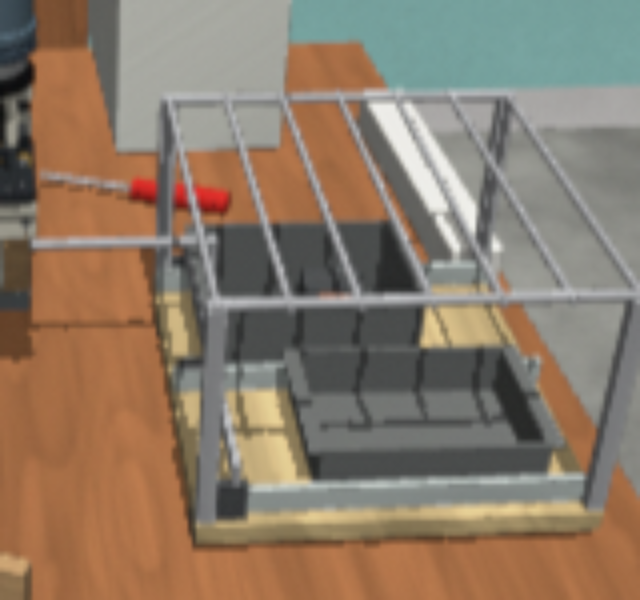

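View pics/top9c.png

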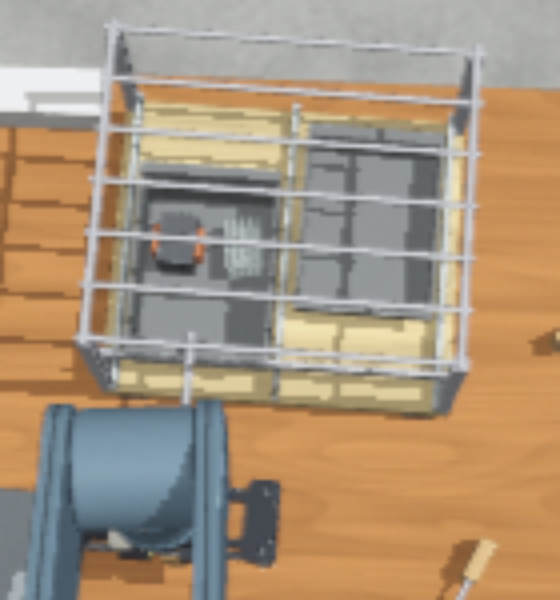

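The tote is home. The force plateaued and then rose to about 8–9 N against roughly 3.2 N of sliding drag, and the front rim is now parallel to the bar and stationary. Next I'll unhook: ease forward, lift, then back out.

arm_command([
  [255,0.5,0,0,0],
  [255,1,0,0,0],
  [255,2,0,0,0],
  [255,4,0,0,0],
  [255,6,0,0,0],
  [255,9,0,0,0],
  [255,13,0,0,0],
  [255,13,0,0,0],
  [255,13,0,0,0],
])

```text
t: 15.0
tool_pos: [0.4755, 0.1414, 0.0925]
ee_rot: [-3.141, 0.057, 0.001]
ft_force: [-0.4, 0.1, -2.3]
opening: 0.0219
```

```bash
python3 look.py 10;python3 -c "
from h import *
rel(rack(-.11-.18,.080,.092),YR)"
```

```text
side rod 41 [-0.1583  0.0701  0.117 ] [-0.0991  0.0831  0.1261]
 rim 65 [-0.1218  0.1314  0.1016] [[-0.129, 0.0171, 0.0992], [-0.0291, 0.1414, 0.1037]] [ 0.3479  0.9375 -0.1097  0.0826]
top rod 32 [-0.1593  0.0759  0.1174] [-0.098   0.0838  0.1353]
 rim 104 [-0.1202  0.0605  0.1048] [[-0.1273, 0.0093, 0.0994], [-0.0313, 0.1427, 0.1104]] [ 0.1068  0.9943 -0.1208  0.0846]
t 15.1 pos [0.4754 0.1414 0.0926] R [-0. -0. -1.] yaw -0.0359 delta [-9.2  0.2  0.6] spin 0.04 f [ 0.06  0.42 -1.54] op 0.0218
```

View pics/side10c.png

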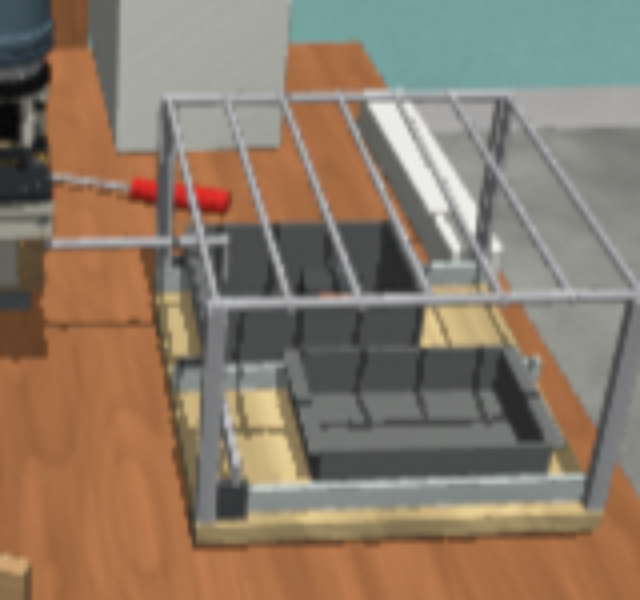

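The prong has moved about 10 mm behind the wall at side crop (225,255). It's unloaded and the tote has not moved. I'll lift and withdraw.

arm_command([
  [255,0,0,-10,0],
  [255,0,0,-20,0],
  [255,0,0,-30,0],
  [255,0,0,-40,0],
  [255,0,0,-43,0],
  [255,0,0,-43,0],
  [255,0,0,-43,0],
  [255,-15,0,-43,0],
  [255,-35,0,-43,0],
  [255,-55,0,-43,0],
  [255,-75,0,-43,0],
  [255,-95,0,-43,0],
  [255,-105,0,-43,0],
  [255,-105,0,-43,0],
  [255,-105,0,-43,0],
])

```text
t: 16.6
tool_pos: [0.3715, 0.1452, 0.1358]
ee_rot: [-3.141, 0.056, -0.002]
ft_force: [0.5, 0.1, -1.8]
opening: 0.0218
```

```bash
python3 look.py 11;python3 -c "
from h import *
rel([.375,-.295,.132],-.075)"
```

```text
t 16.65 pos [0.3718 0.1452 0.1358] R [ 0.001  0.    -1.   ] yaw -0.0361 delta [ 19.1 439.8   3.8] spin 2.23 f [-1.02 -0.19 -2.31] op 0.0216Traceback (most recent call last):
  File "look.py", line 9, in <module>
    print(n,'rod',len(a),a.min(0).round(4),a.max(0).round(4))
                         ~~~~~^^^
    return umr_minimum(a, axis, None, out, keepdims, initial, where)
ValueError: zero-size array to reduction operation minimum which has no identity
```

View pics/side11c.png

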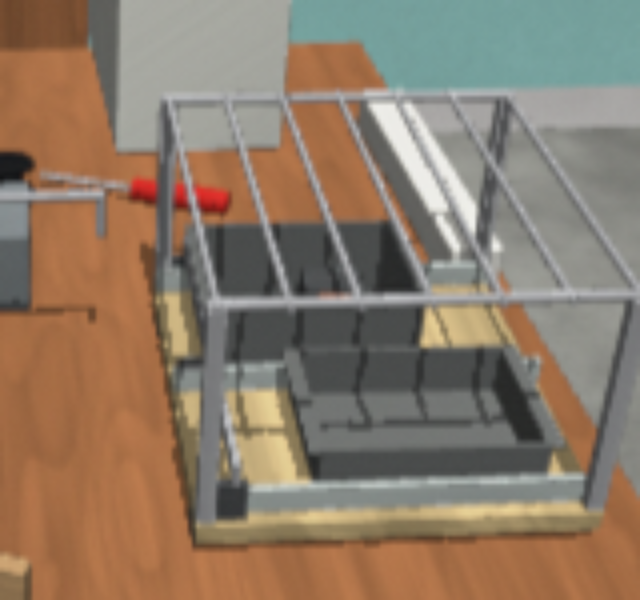

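The hook is clear and the tote stayed home. Now carry the hook back over the mat.

arm_command([
  [255,0,25,0,0],
  [255,0,70,0,0],
  [255,2,115,0,0],
  [255,4,160,0,0],
  [255,6,205,0,0],
  [255,8,250,0,0.5],
  [255,10,295,0,1],
  [255,12,340,0,1.5],
  [255,15,385,0,2.2],
  [255,18,420,0,2.2],
  [255,19,440,0,2.2],
  [255,19,440,0,2.2],
  [255,19,440,0,2.2],
  [255,19,440,0,2.2],
])

```text
t: 18.05
tool_pos: [0.3737, -0.2934, 0.1354]
ee_rot: [-3.138, 0.115, 0.001]
ft_force: [-0.1, 0.0, -2.0]
opening: 0.0219
```

arm_command([
  [255,0,0,30,0],
  [255,0,0,60,0],
  [255,0,0,90,0],
  [255,0,0,110,0],
  [255,0,0,115,0],
  [255,0,0,115,0],
  [255,0,0,115,0],
])

```text
t: 18.75
tool_pos: [0.3745, -0.2953, 0.0217]
ee_rot: [3.138, -0.115, 0.002]
ft_force: [0.3, 0.4, -0.8]
opening: 0.0215
```

Run:
```python
from h import *
rel([.375,-.295,.0106],-.075)
for n in('side','top'):
    c=cam(n);cv2.imwrite('pics/%s12.png'%n,c['frame'])
f=load('side')['frame'];cv2.imwrite('pics/s12c.png',cv2.resize(f[220:320,120:290],None,fx=4.5,fy=4.5))
w=world(load('side')).reshape(-1,3);a=w[(w[:,0]>.41)&(w[:,0]<.57)&(abs(w[:,1]+.3)<.03)&(w[:,2]>.012)&(w[:,2]<.1)];print(a.min(0),a.max(0))
for lo in(.42,.46,.5,.53):
    b=a[(a[:,0]>lo)&(a[:,0]<lo+.02)];print(lo,np.percentile(b[:,2],90).round(4))
```

```text
t 18.75 pos [ 0.3745 -0.2953  0.0217] R [ 0.001 -0.001 -1.   ] yaw -0.0734 delta [ 0.4 -0.3 11.1] spin 0.09 f [ 0.29  0.35 -0.84] op 0.0215
[ 0.4100343  -0.3152594   0.01710393] [ 0.558184   -0.29835971  0.05638324]
0.42 0.0543
0.46 0.0554
0.5 0.0547
0.53 0.0545
```

View pics/s12c.png

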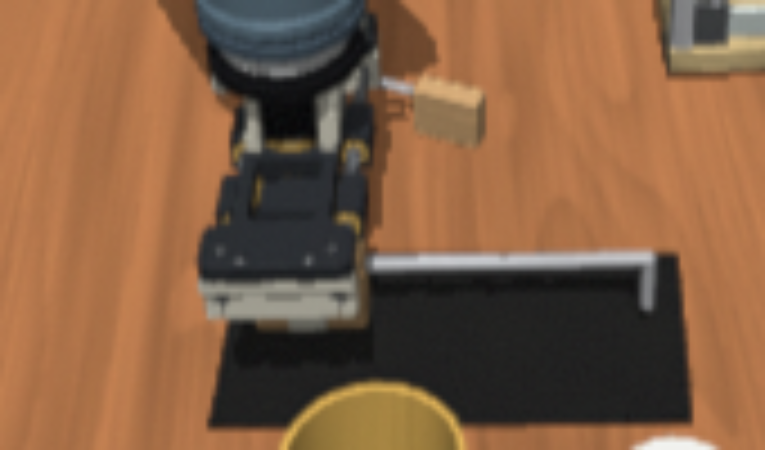

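arm_command([
  [255,0,0,4,0],
  [255,0,0,7,0],
  [255,0,0,9,0],
  [255,0,0,9.5,0],
  [255,0,0,10,0],
  [255,0,0,10,0],
])

```text
t: 19.45
tool_pos: [0.3738, -0.2953, 0.0106]
ee_rot: [-3.139, 0.117, 0.0]
ft_force: [0.1, 0.5, -2.2]
opening: 0.0218
```

arm_command([
  [255,0,0,0.5,0],
  [255,0,0,1,0],
  [255,0,0,1,0],
])

```text
t: 19.75
tool_pos: [0.3739, -0.2953, 0.0106]
ee_rot: [3.139, -0.117, 0.0]
ft_force: [-2.2, 2.5, 8.9]
opening: 0.0215
```

Contact with the mat. I'll open the gripper partway so the fingers stay clear of the tin, then lift straight up.

arm_command([
  [100,0,0,-0.5,0],
  [100,0,0,-0.5,0],
  [100,0,0,-0.5,0],
  [100,0,0,-0.5,0],
  [100,0,0,-0.5,0],
  [100,0,0,-0.5,0],
  [100,0,0,-0.5,0],
  [100,0,0,-0.5,0],
])

```text
t: 20.55
tool_pos: [0.3738, -0.2952, 0.0101]
ee_rot: [-3.139, 0.117, 0.0]
ft_force: [-0.6, 0.6, 0.4]
opening: 0.0567
```

arm_command([
  [100,0,0,-10,0],
  [100,0,0,-30,0],
  [100,0,0,-70,0],
  [100,0,0,-110,0],
  [100,0,0,-150,0],
  [100,0,0,-170,0],
  [100,0,0,-170,0],
  [100,0,0,-170,0],
  [100,0,0,-170,0],
  [100,0,0,-170,0],
])

```text
t: 21.55
tool_pos: [0.3731, -0.2944, 0.1786]
ee_rot: [-3.137, 0.117, 0.003]
ft_force: [0.9, -0.0, 0.2]
opening: 0.0564
```

Run:
```python
from h import *
rel([.375,-.295,.0106],-.075)
for n in('side','top'):
    c=cam(n);cv2.imwrite('pics/%s13.png'%n,c['frame'])
    w=world(c).reshape(-1,3)
    a=w[(w[:,0]>.3)&(w[:,0]<.57)&(abs(w[:,1]+.295)<.035)&(w[:,2]>.02)&(w[:,2]<.08)];print(n,'hook',a.min(0).round(3),a.max(0).round(3))
    b=a[a[:,0]<.405];print(' grip',np.median(b,0).round(3))
    c_,s_=np.cos(YR),np.sin(YR);l=np.c_[(w[:,:2]-[.753,.051])@np.array([[c_,-s_],[s_,c_]]),w[:,2]]
    a=l[(l[:,1]>.006)&(l[:,1]<.15)&(l[:,0]>-.145)&(l[:,0]<-.10)&(abs(l[:,2]-.105)<.006)];print(' rim',np.percentile(a,[5,50,95],axis=0).round(4).tolist())
s0=cv2.imread('pics/side0.png');s1=cv2.imread('pics/side13.png');t0=cv2.imread('pics/top0.png');t1=cv2.imread('pics/top13.png')
cv2.imwrite('pics/diff.png',np.vstack([cv2.absdiff(s0,s1)[:300],cv2.absdiff(t0,t1)[:300]]))
```

```text
t 21.55 pos [ 0.3731 -0.2944  0.1786] R [-0.002  0.002 -1.   ] yaw -0.0744 delta [  2.3   0.8 168. ] spin 0.04 f [ 0.95 -0.03  0.24] op 0.0564
side hook [ 0.344 -0.316  0.02 ] [ 0.556 -0.284  0.054]
 grip [ 0.375 -0.307  0.045]
 rim [[-0.1287, 0.0205, 0.0996], [-0.1249, 0.0814, 0.1017], [-0.1042, 0.1374, 0.1048]]
top hook [ 0.345 -0.309  0.021] [ 0.554 -0.283  0.056]
 grip [ 0.348 -0.293  0.051]
 rim [[-0.1275, 0.0119, 0.1], [-0.1236, 0.0736, 0.1051], [-0.105, 0.1406, 0.1102]]
```

View pics/side13.png

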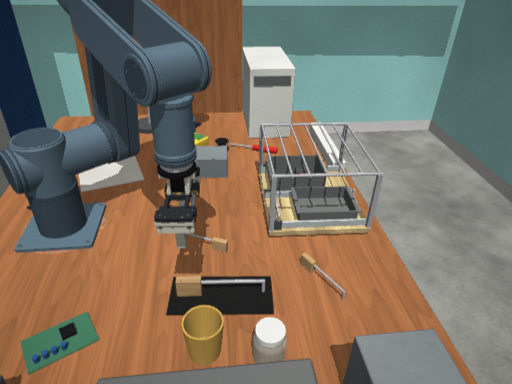

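View pics/diff.png

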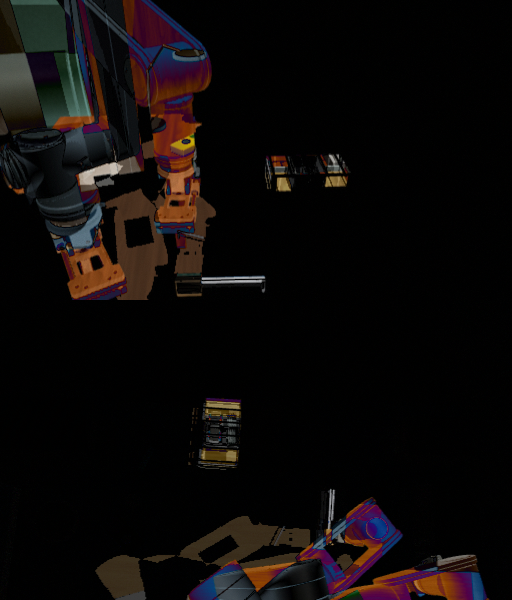

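The hook stands on the mat, with its grip at side (189,285) and prong at (264,285). The image difference shows that only the tall tote, the hook and the arm have changed. I'll hand in.

```bash
python3 -c "
from rig import r
print(r.hand_in())"
```

```text
the job is handed in; nothing more can be done
None
```

The tall tote (left bay) is up against the retaining rail and the hook is back on its black mat. The job was handed in at about 21.6 s of the 72 s allowed, and no verdict was reported.

**Dragging:** I hooked the prong behind the front rim, about 20 mm below its top. I pulled the tote forward about 74 mm; it slid at roughly 3 N. The force then climbed to about 8–9 N with the tote no longer moving, so I estimate about 5 N on the rail. That estimate comes from the wrist readings, because the rail force is not reported directly.

**Unhooking:** I eased the prong forward, lifted it and backed out. The tote did not move while I did this.

**Last checks:**
- **Tote:** the front rim is still at its home position, parallel to the bar to within the measurement. Its height matches a level tote.
- **Hook:** it stands on the mat, released, with its grip near (0.375, -0.295). The gripper is about 17 cm above.
- **Everything else:** the before/after image difference shows no movement apart from the tall tote, the hook and the arm. It did not cover the bottom strip of the side view, and the meter was partly behind the arm there.

**Disagreements:** the camera estimates of the tote's front wall and the bar differ by a few millimetres, so I relied on the felt contact. The depth-based rim angles were also noisy, varying by about 1–2°.

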